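Hang the core pail on the weighing hook

TASK

Weigh the core specimen: with the pail standing where it is, raise its folded bail upright, then lift the pail by the bail and hang it by the peak in the middle of the bail in the bottom of the weighing stand's hook. Let the weight pass to the sprung hook gradually, until the hook carries all of it and your grip none, before you let go, so that the hook neither jumps nor is pushed hard; leave the pail hanging still and do not disturb the other things.

Things in the scene. Friction and masses are not known exactly. Their poses are not given: they have to be found in the camera images.
- pail: Round steel pail, 104 mm across the rim, 80 mm tall, holding a fixed core specimen; total mass unknown, under 1 kg. Origin: centre of its underside; z up. The bail's hinge line runs along the pail's y axis, 70 mm above the underside; the folded bail lies on the pail's -x side, towards the robot.
- bail (a joint): Angle of the pail's bail, rad: 0 = upright, about +1.5 = folded down to the pail's -x side (start), -1.5 = folded to the other side. The bail weighs 70 g; its hinge is slightly stiff (about 0.01 N m): it stays up by itself within about 0.3 rad of upright and falls over when farther.
- bail_top (a point): Middle of the bar at the bail's peak. The bail: a U of 8 mm steel bar, arms 116 mm apart; its straight crown lies 64 mm from the hinge line, from 12 to 48 mm either side of the middle, where it rises in a small peak to 72 mm. The point's y runs along the crown, z away from the hinge line: the grip parts are centred at y = +30 and -30 mm, z = -8 mm.
- stand: Fixed white weighing stand: column 50 mm wide, 249 mm tall, on a grey base plate 120 x 110 mm. Origin: under the column, at the table. Its hook arm reaches along its own -x. A pail hung on it has the bail's crown along the stand's y; bail_top is then 8 to 12 mm above hook_seat.
- hook_seat (a point): Middle of the bar at the bottom of the stand's upturned hook, 225 mm above the table unloaded, 132 mm from the stand's origin along its -x; axes as the stand's. The hook, 8 mm steel bar in the stand's x-z plane, is a trough open upwards: floor 10 mm long, sides at 45 degrees; tip 24 mm out and 19 mm higher on the -x side, arm 20 mm higher on the +x side.
- hook (a joint): How far the sprung hook has been pulled down, m (0 = unloaded, end stop at 0.050). Spring about 250 N/m, lightly damped: how far it dips under the pail depends on the weight. It jumps (over 70 mm/s) if more than about 0.8 N comes on or off it suddenly, as when letting go with the load not yet fully passed over or with the hook pressed too far.
- reagent_bottle: amber glass bottle, 68 mm diameter, 150 mm tall; bystander; origin at its underside centre
- squat_jar: amber jar with black cap, 72 mm diameter, 85 mm tall; bystander; origin at its underside centre
- carton: cardboard carton, 100 x 130 x 70 mm; bystander; origin at its underside centre
- beaker: open steel beaker without a bail, 80 mm rim diameter, 85 mm tall; bystander; origin at its underside centre
- wrench: steel wrench lying flat, 170 mm long; bystander; origin at its underside centre
- gauge_weight: brass cylinder, 44 mm diameter, 35 mm tall; bystander; origin at its underside centre

How it is judged:
On the way, in this order (a step that is already met when the one before it is completed fails the run):
1. the bail is raised upright (within 0.25 rad) while the pail stands on the table, shifted by less than 20 mm (value of joint bail between -0.25 and 0.25 rad and distance of pail from where it was at the start of the episode below 0.02 m and angle between pail's own z axis and vertical below 0.1 rad), for 0.2 s.
2. the pail is lifted clear of the table (height (world z) of pail above 0.02 m and angle between pail's own z axis and vertical below 0.5 rad), for 0.1 s.
At the end, for the whole second after the job is handed in: The pail hangs freely by its bail on the stand's hook: the hook carries it (over 1.5 N), its underside is more than 30 mm above the table, the bail's peak is within 16 mm of the bottom of the hook, the pail is within 0.25 rad of upright and still (under 0.06 m/s, hook under 0.03 m/s) (contact force between stand and pail above 1.5 N and height (world z) of pail above 0.03 m and distance between bail_top and hook_seat below 0.016 m and angle between pail's own z axis and vertical below 0.25 rad and linear speed of pail below 0.06 m/s and velocity of joint hook between -0.03 and 0.03 m/s); the robot touches nothing.
It fails at once if more than 14 N on the weighing stand or its hook (contact force between stand and anything else above 14 N).
It fails at once if the sprung hook jumps (faster than 0.07 m/s): pail dropped on it or let spring up (velocity of joint hook above 0.07 m/s or velocity of joint hook below -0.07 m/s).
It fails at once if the pail is tipped by more than 0.7 rad (angle between pail's own z axis and vertical above 0.7 rad).
It fails at once if another thing on the table (bottle, jar, carton, beaker, wrench, brass weight) is moved by more than 30 mm (distance of any of reagent_bottle, squat_jar, carton, beaker, wrench, gauge_weight from where it was at the start of the episode above 0.03 m).
It also fails if it takes over 72 s, if anything falls off the work surface, if the arm or the gripper's body presses on something with over 40 N, if the wrist force passes 120 N, or if a joint passes its speed limit or range.

ROBOT

A 6-joint arm with a two-finger parallel gripper is mounted at the origin on the work surface. World frame = base frame: x ahead of the robot, y to its left, z up, the work surface at z = 0. Lengths are in m, angles in rad, forces in N, time in s.
With the tool pointing down it reaches from about 0.3 to 0.875 m from the base axis. Payload 6.4 kg.
Tool frame: the origin (TCP) lies on the centre line of the jaws, within the pads' length; the fingertips stand 14 mm ahead of it and the grasp point (between the pads) lies 5 mm behind it (robot.tip_reach is the distance from the TCP to the fingertips, in m); z points along the fingers, y is the direction in which the jaws open and shut (so a half turn about z gives the same grasp; the last joint's range is limited). The gripper opens to 85 mm and grips with 20 to 120 N. Pads are 22 mm wide; open, the fingers measure 114 mm over their backs; the gripper's body (76 mm by 85 mm) begins 54 mm behind the grasp point. The pads swing forward as they close: fully open they stand 13 mm farther back than shut.
Start: joints at [1.099, 0.181, 1.607, -0, 1.354, -0.206], TCP at [0.151, 0.555, 0.245] pointing down, gripper open.
Joint ranges: [-2.99, 2.99], [-0.89, 2.07], [0.3, 2.58], [-1.14, 4.28], [0, 2.63], [-3.12, 3.12]. Speed limits (rad/s): [2.57, 2.57, 3.01, 3.14, 3.14, 3.14].

INTERFACE

Orientations are given as a rotation vector (axis times angle).
In Python, from cell import robot gives the robot as it stands.
- The arm moves only by the shell command python3 -m pendant 'ROWS' [OPENING]. ROWS is JSON, a list of rows, each a list of 6 numbers: the shift along the world's x, y, z in m, then the turn, a rotation vector about the world's x, y, z in rad. A call has 1 to 8 rows; each row is the pose to reach, as a shift and turn from the pose commanded when the call began; what a row does not reach only later rows make up. A row lasts 1/8 s, in which the tool goes at most 62.5 mm and 10.7 degrees, less where a joint would pass 70% of its speed; a pose out of reach is approached as far as the arm can. A call with a gripper value outside its range is refused whole. OPENING is the gripper command: -1 is fully open, 1 is shut, values between are in proportion, set as the call begins (- or left out, the last holds). The fingers move at their own pace and stop on an object; the grip force is fixed at half the most. Time passes only in rows, so rows that repeat a pose let the fingers close. It gives the time, the measured TCP pose, the force and the opening at its end, in the units of the state.
- robot.get_obs(): the state, without advancing time (a new reading comes with each control period).
- robot.snapshot(name): name is "scene" or "side" or "wrist"; returns (picture, depth): 480x640x3 uint8, red, green, blue; 480x640 float32, m along the optical axis (not along the pixel's ray), 0 where there is no reading.
- robot.camera_model(name): a dict with "mtx" (3x3 intrinsics, pixels), "k1" (the pictures are not rectified: a ray, as slopes to the right and down, at radius r is drawn at 1 + k1 r^2 times it, then the intrinsics apply), "T" (4x4, takes a point from camera to world coordinates); the wrist camera has in their place "mount" (4x4, takes a point from camera to tool coordinates, whose origin is the TCP and whose axes are the flange's). Camera axes: x right, y down, z forward; pixel columns grow to the right and rows downward; lengths in m; the calibration is good to about 2 mm. A picture is of the moment at which its call begins: read the wrist's pose just before it. camera_model takes no time and is no camera call.
- robot.close_job(): hands the job in, once; it reports no verdict.
The state is a dict: "time": time; "qpos": joint angles; "joint_vel": joint speeds; "joint_efforts": joint torques, N m; "position": TCP position; "tcp_rot": TCP orientation; "force": force on the tool from outside, world axes, zero at the start; "ft_torque": the same for the moment, N m; "finger_gap": finger opening in m.
Only numpy, scipy, OpenCV 4.12 (cv2) and the standard library are available. Lean on these libraries where they do the work, as an engineer would, in place of code of your own. Each camera call takes 0.05 s, during which the arm holds its last target. There are 200 camera calls.

## Working session

There is one attempt and no reset: what is moved stays moved. The work goes in short steps, Python scripts to look and compute and a shell command to move; the robot and the scene stay as the last step left them, time stands still between calls to the robot, and variables do not carry over. Pictures are saved under pics/ and viewed, about 8 in all and at most 12, crops included, and the job is handed in when it is done.

```bash
ls; mkdir -p pics
cat > h.py <<'E'
import numpy as np, cv2
from cell import robot
from scipy.spatial.transform import Rotation as R
def snap(name,fn=None):
    o=robot.get_obs(); p,d=robot.snapshot(name); m=robot.camera_model(name)
    if name=='wrist':
        T=np.eye(4);T[:3,:3]=R.from_rotvec(o['tcp_rot']).as_matrix();T[:3,3]=o['position'];T=T@m['mount']
    else: T=np.array(m['T'])
    if fn:
        cv2.imwrite('pics/%s.png'%fn,p[:,:,::-1]); np.savez('pics/%s.npz'%fn,p=p,d=d,T=T,K=m['mtx'],k1=m['k1'])
    return p,d,T,np.array(m['mtx']),m['k1']
def load(fn):
    z=np.load('pics/%s.npz'%fn); return z['p'],z['d'],z['T'],z['K'],float(z['k1'])
def ray(S,u,v):
    p,d,T,K,k1=S
    return cv2.undistortPoints(np.array([[[u,v]]],float),K,np.array([k1,0,0,0.]))[0,0]
def pt(S,u,v,z=None,depth=None):
    p,d,T,K,k1=S; r=np.array([*ray(S,u,v),1.])
    if z is not None:
        w=T[:3,:3]@r; return T[:3,3]+w*(z-T[2,3])/w[2]
    D=depth or d[int(v),int(u)]
    return T[:3,:3]@(r*D)+T[:3,3]
def cloud(S):
    p,d,T,K,k1=S; v,u=np.mgrid[:480,:640]
    q=cv2.undistortPoints(np.stack([u.ravel(),v.ravel()],1)[:,None].astype(float),K,np.array([k1,0,0,0.]))[:,0]
    c=np.c_[q,np.ones(len(q))]*d.reshape(-1,1)
    return (c@T[:3,:3].T+T[:3,3]).reshape(480,640,3)
def proj(S,X):
    p,d,T,K,k1=S; c=np.linalg.inv(T)@np.r_[X,1]
    return cv2.projectPoints(c[:3].reshape(1,1,3),np.zeros(3),np.zeros(3),K,np.array([k1,0,0,0.]))[0].ravel()
E
python3 - <<'E'
from h import *
for n in ('scene','side'):
    S=snap(n,n+'0'); print(n,S[2].round(3),S[3],S[4])
o=robot.get_obs(); print(o)
a=cv2.imread('pics/scene0.png')
E
```

```text
pics
scene [[ 0.753  0.506 -0.421  1.092]
 [ 0.658 -0.592  0.465 -0.586]
 [-0.014 -0.627 -0.779  1.085]
 [ 0.     0.     0.     1.   ]] [[538.84584812   0.         318.24338341]
 [  0.         538.84584812 240.41227655]
 [  0.           0.           1.        ]] -0.022016522006076025
side [[-0.979 -0.14   0.148  0.446]
 [-0.203  0.652 -0.73   0.774]
 [ 0.006 -0.745 -0.667  0.861]
 [ 0.     0.     0.     1.   ]] [[510.85388962   0.         322.52287075]
 [  0.         510.85388962 239.43445159]
 [  0.           0.           1.        ]] -0.0013651158200980384
{'time': 0.1, 'qpos': array([ 1.09872231e+00,  1.81469067e-01,  1.60791038e+00, -6.28596548e-08,
        1.35381639e+00, -2.06312887e-01]), 'joint_vel': array([-1.93620209e-05, -2.40427249e-03, -3.04788887e-03, -1.07171814e-03,
       -1.31623494e-03,  1.03114972e-03]), 'joint_efforts': array([-2.16909343e-04, -4.45878768e+01, -3.52238846e+01, -2.32001557e-04,
        4.22505283e-03, -9.15991677e-06]), 'position': array([0.15078707, 0.55437857, 0.24447178]), 'tcp_rot': array([-4.16158368e-01, -3.11336796e+00,  2.37441775e-03]), 'force': array([-0.26806463, -0.08498678,  0.32396412]), 'ft_torque': array([ 0.00228885, -0.01568622, -0.00879231]), 'finger_gap': 0.08546873995860185}
```

View pics/scene0.png

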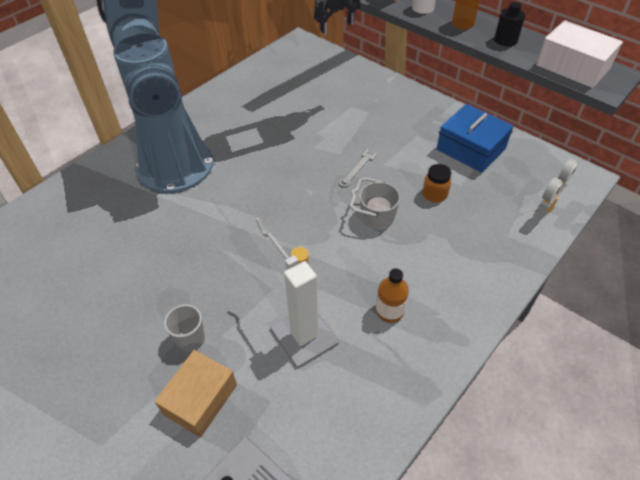

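View pics/side0.png

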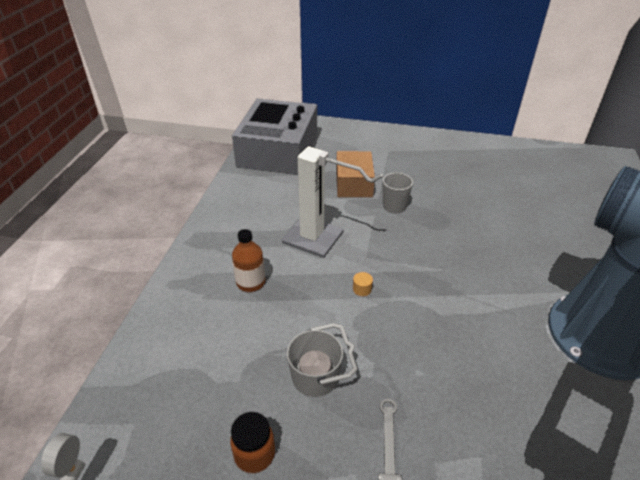

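The scene view shows the pail at (378,205), its bail folded towards (355,195), and the stand at (302,305) with its hook tip near (260,222). In the side view the pail is at (316,362) and the hook runs from (325,160) to (383,178). Next I'll enlarge both areas.

Run:
```python
from h import *
A=load('scene0');B=load('side0')
def crop(S,u,v,w,h,k): return cv2.resize(S[0][v:v+h,u:u+w,::-1],None,fx=k,fy=k,interpolation=cv2.INTER_CUBIC)
a=crop(A,330,165,80,60,5);b=crop(A,245,205,80,60,5);c=crop(B,275,315,100,75,4);d=crop(B,295,140,100,75,4)
cv2.imwrite('pics/c1.png',np.vstack([np.hstack([a,b]),np.hstack([c,d])]))
for n,S in(('A',A),('B',B)):
    C=cloud(S); 
    print(n)
    z=C[...,2]
    # pail region
    m=np.zeros((480,640),bool)
    if n=='A': m[165:235,335:405]=1
    else: m[320:400,280:360]=1
    for lo,hi in((.066,.1),):
        q=C[m&(z>lo)&(z<hi)&(S[1]>0)]; print(len(q),q.min(0),q.max(0),q.mean(0))
    m[:]=0
    if n=='A': m[250:350,280:325]=1
    else: m[145:250,295:330]=1
    q=C[m&(z>.240)&(z<.26)]; print('col top',len(q),q.min(0),q.max(0),q.mean(0))
```

```text
A
632 [0.49124586 0.14852369 0.06600776] [0.62433461 0.28176581 0.08496872] [0.55738971 0.2175139  0.0756476 ]
col top 714 [ 0.59761969 -0.19938942  0.2400522 ] [ 0.69473226 -0.1426984   0.25992152] [ 0.66155926 -0.17033011  0.24938081]
B
1189 [0.48825457 0.14887054 0.06603938] [0.62109081 0.28119746 0.08327726] [0.55164175 0.21964198 0.07543841]
col top 385 [ 0.61989288 -0.19973399  0.24004297] [ 0.6900085  -0.14028485  0.25910473] [ 0.6567731  -0.16244406  0.248463  ]
```

View pics/c1.png

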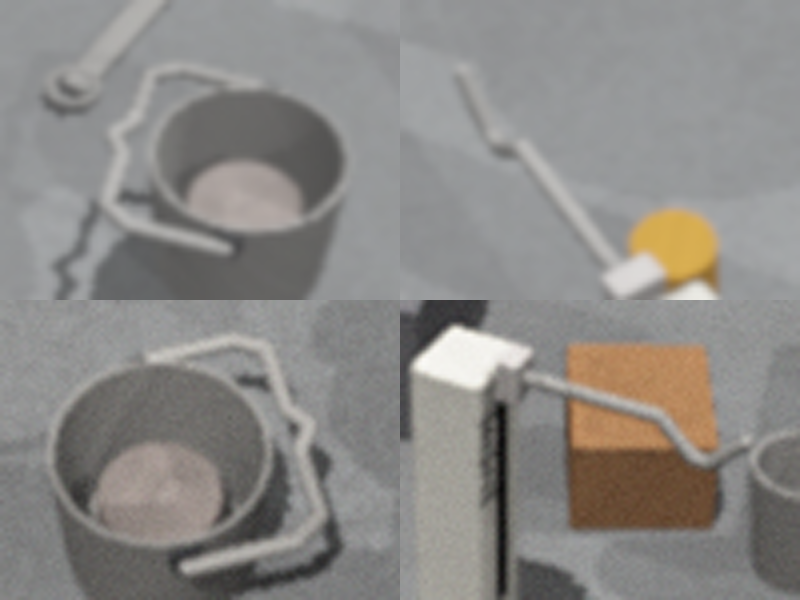

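The enlarged crops show the bail crown corners, the peak and the hook trough clearly, so I can triangulate them.

```bash
cat >> h.py <<'E'
def tri(A,a,B,b):
    M=[];c=[]
    for S,uv in((A,a),(B,b)):
        d=S[2][:3,:3]@np.r_[ray(S,*uv),1];d/=np.linalg.norm(d);P=np.eye(3)-np.outer(d,d);M.append(P);c.append(P@S[2][:3,3])
    x=np.linalg.lstsq(np.vstack(M),np.hstack(c),rcond=None)[0]
    return x, [np.linalg.norm(M[i]@x-c[i])*1000 for i in(0,1)]
E
python3 - <<'E'
from h import *
A=load('scene0');B=load('side0')
for n,a,b in[('crown -y',(352,206),(355,372.5)),('crown +y',(360,179),(341,326)),('peak',(353,191.4),(351.7,347.5)),('hinge-y',(377,214),(321,382.5)),('hinge+y',(381.6,181.6),(312.5,329.5)),('tip',(257.4,218.6),(382,174.5)),('seat',(266,234),(372,180)),('bend arm',(269,234.5),(372-11,180-13))]:
    x,e=tri(A,a,B,b); print(n,x.round(4),np.round(e,1))
for n,S in(('A',A),('B',B)):
    C=cloud(S);z=C[...,2];m=np.zeros((480,640),bool)
    if n=='A': m[165:240,360:405]=1
    else: m[325:400,280:350]=1
    # rim fit
    q=C[m&(z>.0765)&(z<.088)&(S[1]>0)]; 
    xy=q[:,:2]
    for _ in range(15):
        M=np.c_[2*xy,np.ones(len(xy))];s=np.linalg.lstsq(M,(xy**2).sum(1),rcond=None)[0]
        r=np.sqrt(s[2]+s[0]**2+s[1]**2);res=abs(np.linalg.norm(xy-s[:2],axis=1)-r);xy=xy[res<max(.004,np.percentile(res,90))]
    print(n,'rim',s[:2],r,len(xy))
    m[:]=0
    if n=='A': m[250:350,280:325]=1
    else: m[145:250,295:330]=1
    q=C[m&(z>.243)&(z<.256)][:,:2]; print(cv2.minAreaRect(q.astype(np.float32)))
    # arm points
    m[:]=0
    if n=='A': m[210:265,250:293]=1
    else: m[155:190,325:392]=1
    q=C[m&(z>.19)&(z<.27)]; l=cv2.fitLine(q[:,:2].astype(np.float32),cv2.DIST_HUBER,0,.01,.01).ravel();print('arm',len(q),l,q.min(0),q.max(0))
E
```

```text
crown -y [0.497  0.2064 0.0068] [2.8 2.8]
crown +y [0.5271 0.1982 0.1329] [0.1 0.1]
peak [0.506  0.1984 0.0748] [1. 1.]
hinge-y [ 0.5595  0.2352 -0.0045] [4. 4.]
hinge+y [0.5754 0.2211 0.1382] [0.9 0.9]
tip [ 0.5027 -0.1239  0.2465] [1.9 1.9]
seat [ 0.5263 -0.1299  0.2231] [5.4 5.4]
bend arm [ 0.5506 -0.1397  0.2477] [2.9 2.9]
A rim [0.57253984 0.22519388] 0.05024852853955194 177
((0.6439738869667053, -0.1639709174633026), (0.050205618143081665, 0.09502585232257843), 74.43132019042969)
arm 257 [ 0.9565559  -0.29154906  0.5855659  -0.14927444] [ 0.50218945 -0.17390416  0.22074224] [ 0.64280511 -0.12284475  0.26174749]
B rim [0.56955934 0.22566278] 0.05038100764253849 282
((0.6524537801742554, -0.16720044612884521), (0.0526406466960907, 0.07107234001159668), 75.5699691772461)
arm 260 [ 0.96187717 -0.27348188  0.5645564  -0.14020215] [ 0.5006606  -0.16901202  0.22278036] [ 0.63011306 -0.12151319  0.25785974]
```

Run:
```python
from h import *
A=load('scene0');B=load('side0')
for n,a,b in[('crown -y',(352,206),(341,326)),('crown +y',(360,179),(355,372.5)),('peak',(353,191.4),(351.7,347.5)),('hinge-y',(377,214),(312.5,329.5)),('hinge+y',(381.6,181.6),(321,382.5))]:
    x,e=tri(A,a,B,b); print(n,x.round(4),np.round(e,1))
for n,S in(('A',A),('B',B)):
    C=cloud(S);z=C[...,2]
    m=np.zeros((480,640),bool)
    if n=='A': m[165:235,335:405]=1
    else: m[315:400,280:365]=1
    q=C[m&(S[1]>0)&(z>.055)&(z<.1)]; q=q[np.linalg.norm(q[:,:2]-[.571,.2254],axis=1)>.057]
    print(len(q)); np.save('pics/bail%s.npy'%n,q)
    print(cv2.fitLine(q[q[:,0]<.512][:,:2].astype(np.float32),cv2.DIST_HUBER,0,.01,.01).ravel(), q[:,2].mean())
    for f in np.arange(0,len(q),max(1,len(q)//25)): print(q[int(f)].round(3),end=' ')
```

```text
crown -y [0.5357 0.1551 0.0766] [2.5 2.5]
crown +y [0.4908 0.2484 0.072 ] [0. 0.]
peak [0.506  0.1984 0.0748] [1. 1.]
hinge-y [0.5933 0.1751 0.0735] [8.1 8.1]
hinge+y [0.5433 0.2791 0.0715] [3.4 3.4]
230
[ 0.15810218 -0.98742276  0.5054517   0.22205561] 0.07630911097085667
[0.501 0.26  0.077] [0.511 0.261 0.079] [0.507 0.254 0.078] [0.494 0.235 0.08 ] [0.508 0.257 0.073] [0.529 0.268 0.078] [0.521 0.262 0.074] [0.497 0.232 0.077] [0.504 0.227 0.078] [0.508 0.214 0.08 ] [0.507 0.198 0.081] [0.511 0.201 0.077] [0.511 0.189 0.076] [0.523 0.187 0.078] [0.526 0.175 0.078] [0.527 0.165 0.076] [0.535 0.164 0.074] [0.54  0.154 0.076] [0.552 0.15  0.08 ] [0.561 0.156 0.078] [0.563 0.157 0.075] [0.564 0.156 0.073] [0.585 0.17  0.076] [0.586 0.168 0.074] [0.59  0.168 0.073] [0.598 0.17  0.074] 488
[ 0.169245   -0.985574    0.5026466   0.22409034] 0.07584530878548866
[0.552 0.151 0.078] [0.559 0.156 0.076] [0.566 0.161 0.077] [0.584 0.165 0.075] [0.547 0.157 0.074] [0.575 0.164 0.073] [0.585 0.17  0.074] [0.526 0.163 0.077] [0.528 0.172 0.073] [0.524 0.182 0.074] [0.512 0.189 0.078] [0.509 0.194 0.076] [0.509 0.205 0.079] [0.508 0.213 0.077] [0.505 0.22  0.076] [0.5   0.23  0.079] [0.495 0.238 0.079] [0.493 0.245 0.077] [0.496 0.252 0.078] [0.495 0.254 0.074] [0.515 0.264 0.076] [0.519 0.267 0.077] [0.518 0.268 0.075] [0.522 0.27  0.073] [0.523 0.272 0.073] [0.545 0.28  0.072]
```

Fits agree: the pail centre is about (0.571, 0.2255), yaw 0.44, and the hook seat about (0.526, -0.130), yaw -0.27. My plan is to cage the folded crown between partly open jaws with the tool tilted about 45°. I then sweep it upright while untilting, close the jaws, and lift.

```bash
python3 -m pendant '[[0.036,-0.044,0.0,0,0,-0.108],[0.073,-0.089,0.0,0,0,-0.216],[0.11,-0.134,0.0,0,0,-0.325],[0.146,-0.178,0,0,0,-0.433],[0.183,-0.223,0,0,0,-0.54],[0.219,-0.267,0,0,0,-0.65],[0.256,-0.312,0,0,0,-0.757],[0.292,-0.356,0.0,0,0,-0.865]]' 0.29
python3 -m pendant '[[0,0,-0.01,0.067,-0.142,0],[0,0,-0.02,0.134,-0.285,0],[0,0,-0.04,0.2,-0.427,0],[0,0,-0.06,0.267,-0.569,0],[0,0,-0.09,0.334,-0.711,0],[0,0,-0.105,0.334,-0.711,0],[0,0,-0.105,0.334,-0.711,0]]'
python3 - <<'E'
from h import *
o=robot.get_obs();M=R.from_rotvec(o['tcp_rot']).as_matrix();print(o['qpos'].round(3),o['finger_gap'],M.round(3))
x=np.array([.905,.426,0]);z=np.array([0,0,1.]);t=M[:,2]
tgt=np.array([.5005,.2255,.0745])+.005*(x+z)/2**.5
print(o['position'],tgt,tgt-o['position'])
E
```

```text
time: 1.1
position: [0.4438, 0.1971, 0.2451]
tcp_rot: [-1.688, -2.649, -0.0]
force: [0.7, 1.6, 0.2]
finger_gap: 0.0302
time: 1.98
position: [0.4415, 0.1984, 0.1382]
tcp_rot: [1.383, 2.175, 0.899]
force: [0.3, 0.5, 0.4]
finger_gap: 0.0303
[-0.044 -0.26   2.49   1.074  0.382 -1.398] 0.03032797673269758 [[-0.424  0.642  0.639]
 [ 0.905  0.3    0.3  ]
 [ 0.     0.706 -0.708]]
[0.44146091 0.19836959 0.13824133] [0.50369966 0.22700614 0.07803553] [ 0.06223875  0.02863655 -0.06020579]
```

```bash
python3 -m pendant '[[0.01,0.005,-0.01,0,0,0],[0.02,0.009,-0.019,0,0,0],[0.031,0.014,-0.03,0,0,0],[0.039,0.018,-0.038,0,0,0],[0.039,0.018,-0.038,0,0,0]]'
python3 - <<'E'
from h import *
A=snap('scene','scene1');B=snap('side','side1');W=snap('wrist','wrist1')
print(robot.get_obs()['qpos'].round(3))
a=cv2.resize(A[0][160:235,320:420,::-1],(400,300),interpolation=2);b=cv2.resize(B[0][310:400,270:390,::-1],(400,300),interpolation=2);w=cv2.resize(W[0][:,:,::-1],(400,300))
cv2.imwrite('pics/c2.png',np.vstack([np.hstack([a,b]),np.hstack([w,w*0])]))
E
```

```text
time: 2.6
position: [0.4817, 0.217, 0.1014]
tcp_rot: [1.381, 2.176, 0.9]
force: [-0.4, -1.0, -0.4]
finger_gap: 0.0303
[ 0.025 -0.     2.388  1.529  0.289 -1.829]
```

View pics/c2.png

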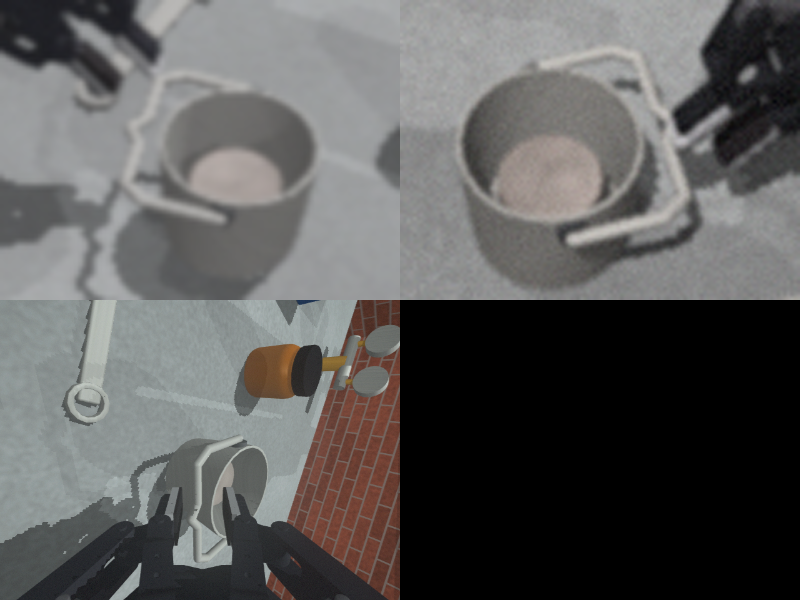

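Run:
```python
from h import *
W=load('wrist1'); o=robot.get_obs(); M=R.from_rotvec(o['tcp_rot']).as_matrix()
x=np.array([.905,.426,0]);y=np.array([-.426,.905,0]);P=np.array([.571,.2255,.0745])
for n,X in[('C+30',P-.0638*x+.03*y),('C-30',P-.0638*x-.03*y),('peak',P-.0718*x),('cor+',P-.0638*x+.048*y),('tip',o['position']+.012*M[:,2]),('tipend2',o['position']+.084*M[:,2])]: print(n,(proj(W,X)).round(1))
c=cv2.resize(W[0][180:480,200:500,::-1],(600,600),interpolation=2); cv2.imwrite('pics/c3.png',c)
```

```text
C+30 [313.5 294.3]
C-30 [314.5 387.2]
peak [303.2 349.3]
cor+ [313.2 262.4]
tip [323.  315.9]
tipend2 [323.3 260.1]
```

View pics/c3.png

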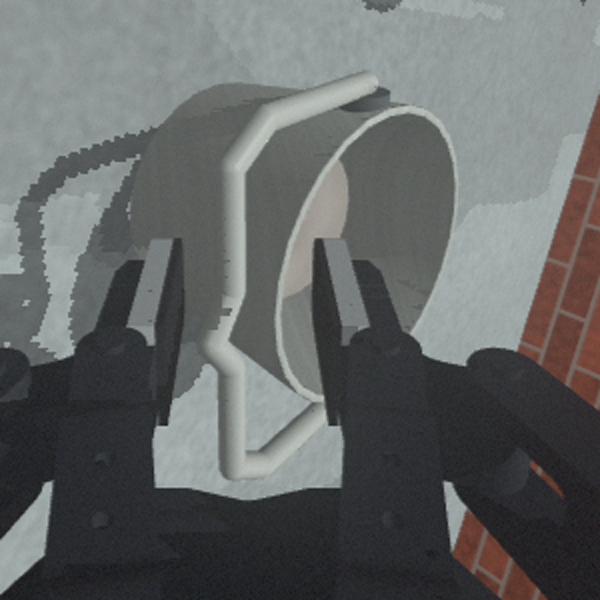

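```bash
python3 -m pendant '[[0.008,0.003,-0.008,0,0,0],[0.016,0.006,-0.016,0,0,0],[0.024,0.0087,-0.0234,0,0,0],[0.024,0.0087,-0.0234,0,0,0]]'
python3 -m pendant '[[0.0014,0.0006,0.0093,0,0,0],[0.0037,0.0017,0.0187,0,0,0],[0.0074,0.0035,0.0272,0,0,0],[0.0124,0.0058,0.0353,0,0,0],[0.019,0.0089,0.041,-0.038,0.081,0],[0.0266,0.0125,0.0459,-0.079,0.167,0],[0.0266,0.0125,0.0459,-0.079,0.167,0]]'
python3 - <<'E'
from h import *
print(robot.get_obs()['qpos'].round(3))
A=snap('scene','scene2');B=snap('side','side2');W=snap('wrist','wrist2')
a=cv2.resize(A[0][160:235,320:420,::-1],(400,300),interpolation=2);b=cv2.resize(B[0][310:400,270:390,::-1],(400,300),interpolation=2);w=cv2.resize(W[0][180:480,120:520,::-1],(400,300))
cv2.imwrite('pics/c4.png',np.vstack([np.hstack([a,b]),np.hstack([w,w*0])]))
E
```

```text
time: 3.25
position: [0.5061, 0.2255, 0.079]
tcp_rot: [1.38, 2.174, 0.901]
force: [1.1, 0.3, -0.5]
finger_gap: 0.0303
time: 4.12
position: [0.5286, 0.242, 0.1233]
tcp_rot: [1.446, 2.301, 0.759]
force: [-0.6, 0.6, -0.4]
finger_gap: 0.0302
[ 0.114  0.064  2.161  0.592  0.377 -0.83 ]
```

View pics/c4.png

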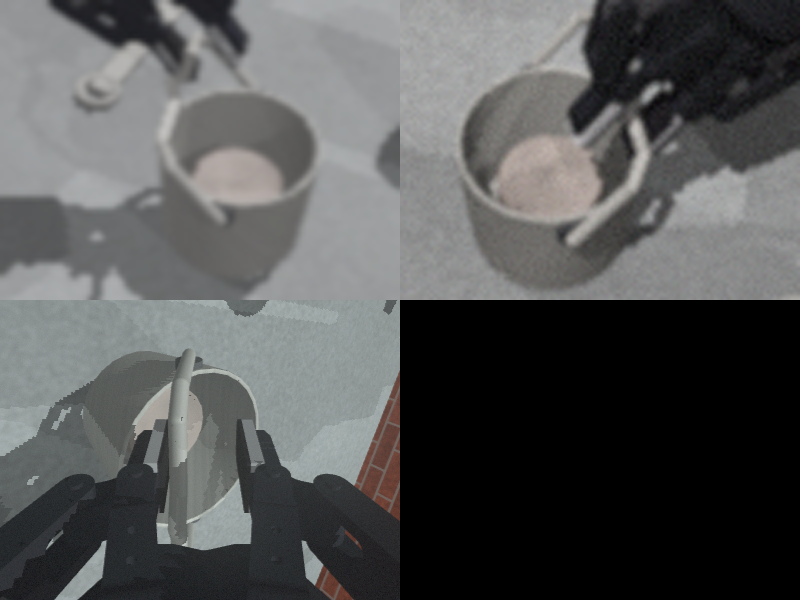

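The bail is riding up on the lower finger and the pail hasn't moved. I'll continue to upright.

```bash
python3 -m pendant '[[0.0081,0.0038,0.003,-0.064,0.136,0],[0.0163,0.0077,0.0049,-0.128,0.272,0],[0.0235,0.0111,0.0053,-0.192,0.407,0],[0.0307,0.0144,0.0051,-0.256,0.543,0],[0.0307,0.0144,0.0051,-0.256,0.543,0],[0.0307,0.0144,0.0051,-0.256,0.543,0],[0.0307,0.0144,0.0051,-0.256,0.543,0]]'
python3 - <<'E'
from h import *
o=robot.get_obs();M=R.from_rotvec(o['tcp_rot']).as_matrix();print(o['qpos'].round(3),M.round(3))
print(np.array([.571,.2255,0])+.028*np.array([-.426,.905,0])-o['position'])
A=snap('scene','scene3');B=snap('side','side3');W=snap('wrist','wrist3')
a=cv2.resize(A[0][160:235,320:420,::-1],(400,300),interpolation=2);b=cv2.resize(B[0][310:400,270:390,::-1],(400,300),interpolation=2);w=cv2.resize(W[0][180:480,120:520,::-1],(400,300))
cv2.imwrite('pics/c5.png',np.vstack([np.hstack([a,b]),np.hstack([w,w*0])]))
E
```

```text
time: 5.15
position: [0.5584, 0.2569, 0.1278]
tcp_rot: [1.677, 2.656, 0.06]
force: [0.5, -0.1, 0.7]
finger_gap: 0.0303
[ 0.225  0.372  1.622  0.03   1.121 -0.232] [[-0.43   0.902  0.021]
 [ 0.902  0.43   0.032]
 [ 0.02   0.033 -0.999]]
[ 0.00062272 -0.0060128  -0.12777967]
```

View pics/c5.png

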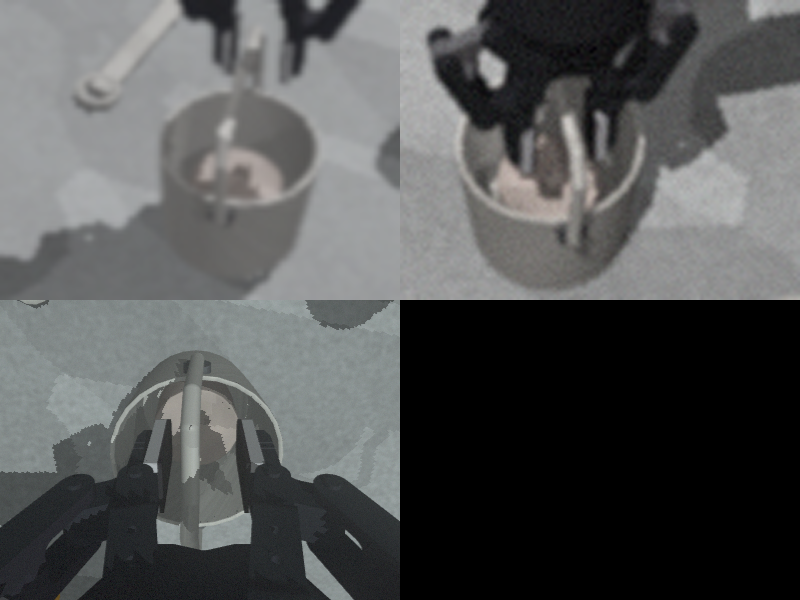

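The bail is almost upright and between the jaws. I'll trim the offset and tilt, then close.

```bash
python3 -m pendant '[[0.001,-0.003,0,-0.016,0.01,0],[0.001,-0.006,0,-0.032,0.021,0],[0.001,-0.006,0,-0.032,0.021,0],[0.001,-0.006,0,-0.032,0.021,0]]'
python3 -m pendant '[[0,0,0,0,0,0],[0,0,0,0,0,0],[0,0,0,0,0,0],[0,0,0,0,0,0],[0,0,0,0,0,0],[0,0,0,0,0,0]]' 1
python3 - <<'E'
from h import *
o=robot.get_obs();print(o['qpos'].round(3),o['position'],o['force'],o['ft_torque'])
A=snap('scene','scene4');B=snap('side','side4');W=snap('wrist','wrist4')
a=cv2.resize(A[0][150:225,320:420,::-1],(400,300),interpolation=2);b=cv2.resize(B[0][310:400,270:390,::-1],(400,300),interpolation=2);w=cv2.resize(W[0][180:480,120:520,::-1],(400,300))
cv2.imwrite('pics/c6.png',np.vstack([np.hstack([a,b]),np.hstack([w,w*0])]))
E
```

```text
time: 5.8
position: [0.561, 0.2511, 0.128]
tcp_rot: [1.677, 2.655, -0.002]
force: [-0.6, 0.0, -1.0]
finger_gap: 0.0305
time: 6.55
position: [0.561, 0.251, 0.1281]
tcp_rot: [1.677, 2.655, -0.002]
force: [-1.4, -0.2, 0.7]
finger_gap: 0.006
[ 0.229  0.391  1.595 -0.002  1.156 -0.215] [0.56097047 0.25104143 0.12814206] [-1.35287488 -0.15064404  0.69466239] [ 0.06698495  0.05692126 -0.01477308]
```

View pics/c6.png

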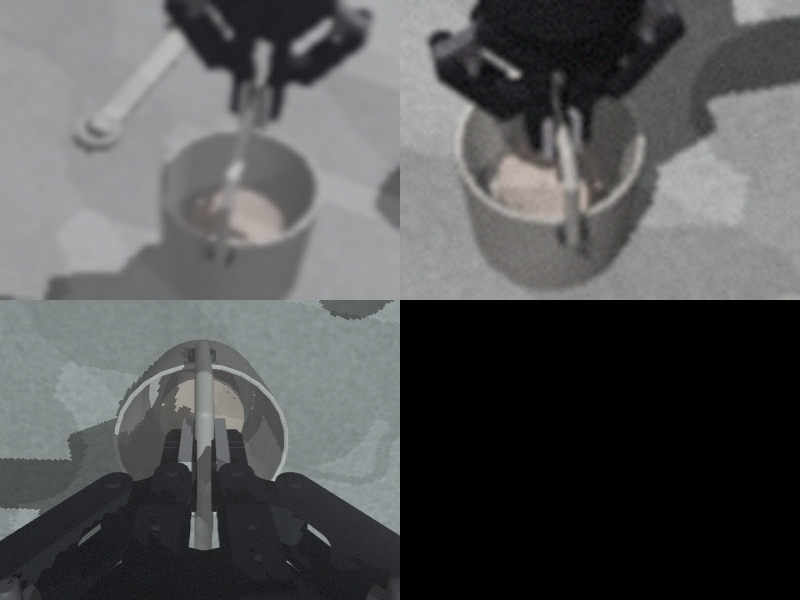

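Gripped, with the bail upright. I'll lift a little, then check the force and the pail's tilt from the rim cloud.

```bash
python3 -m pendant '[[0,0,0.002,0,0,0],[0,0,0.005,0,0,0],[0,0,0.009,0,0,0],[0,0,0.014,0,0,0],[0,0,0.02,0,0,0],[0,0,0.028,0,0,0],[0,0,0.036,0,0,0],[0,0,0.036,0,0,0]]'
cat >> h.py <<'E'
def rest(n=6):
    f=[];t=[]
    for _ in range(n):
        robot.snapshot('wrist'); o=robot.get_obs(); f.append(o['force']);t.append(o['ft_torque'])
    print('pos',o['position'].round(4),'F',np.mean(f,0).round(2),'T',np.mean(t,0).round(3),'gap',round(o['finger_gap'],4),'t',round(o['time'],2))
def rim(S,c,zr,r=.052):
    C=cloud(S);d=C-np.r_[c,zr]
    rr=np.linalg.norm(d[...,:2],axis=2)
    q=C[(S[1]>0)&(abs(rr-r)<.006)&(abs(d[...,2])<.03)]
    # top edge per azimuth
    az=np.arctan2(q[:,1]-c[1],q[:,0]-c[0]); b=np.round(az/.15)
    top=np.array([np.r_[k*.15,np.percentile(q[b==k][:,2],95)] for k in np.unique(b) if (b==k).sum()>4])
    return top
E
python3 - <<'E'
from h import *
rest()
for n in('scene','side'):
    S=snap(n,n+'5'); T=rim(S,[.571,.2255],.116)
    M=np.c_[np.cos(T[:,0]),np.sin(T[:,0]),np.ones(len(T))]
    s=np.linalg.lstsq(M,T[:,1],rcond=None)[0]; print(n,len(T),'slope x,y',s[:2]/.05,'z',s[2]); print(T.round(3).tolist())
E
```

```text
time: 7.7
position: [0.5617, 0.2511, 0.1654]
tcp_rot: [1.677, 2.654, 0.001]
force: [0.0, 0.0, -6.1]
finger_gap: 0.0058
pos [0.5607 0.2509 0.1637] F [ 0.25  0.08 -6.56] T [0.146 0.044 0.009] gap 0.0057 t 8.0
scene 41 slope x,y [ 0.00997887 -0.02350712] z 0.11648848958888748
[[-3.15, 0.118], [-3.0, 0.116], [-2.85, 0.115], [-2.7, 0.122], [-2.4, 0.116], [-2.25, 0.118], [-2.1, 0.114], [-1.95, 0.115], [-1.8, 0.114], [-1.65, 0.114], [-1.5, 0.115], [-1.35, 0.114], [-1.2, 0.13], [-1.05, 0.136], [-0.9, 0.115], [-0.75, 0.114], [-0.6, 0.114], [-0.45, 0.115], [-0.3, 0.115], [-0.15, 0.117], [-0.0, 0.113], [0.15, 0.118], [0.3, 0.115], [0.45, 0.118], [0.75, 0.116], [0.9, 0.115], [1.05, 0.116], [1.2, 0.115], [1.35, 0.116], [1.5, 0.116], [1.65, 0.118], [1.8, 0.117], [1.95, 0.119], [2.1, 0.108], [2.25, 0.117], [2.4, 0.115], [2.55, 0.117], [2.7, 0.117], [2.85, 0.116], [3.0, 0.116], [3.15, 0.112]]
side 31 slope x,y [-0.00690492  0.04214561] z 0.11456365737539648
[[-3.0, 0.117], [-2.85, 0.116], [-2.7, 0.115], [-2.55, 0.115], [-2.4, 0.114], [-2.25, 0.112], [-2.1, 0.109], [-1.95, 0.104], [-1.5, 0.115], [-0.3, 0.113], [0.0, 0.118], [0.15, 0.114], [0.3, 0.116], [0.45, 0.116], [0.6, 0.115], [0.75, 0.117], [0.9, 0.116], [1.05, 0.116], [1.2, 0.115], [1.35, 0.116], [1.5, 0.115], [1.65, 0.115], [1.8, 0.116], [1.95, 0.116], [2.1, 0.114], [2.25, 0.117], [2.4, 0.116], [2.55, 0.116], [2.7, 0.118], [2.85, 0.116], [3.0, 0.118]]
```

The pail hangs level and weighs about 6.8 N, so the hook should dip about 27 mm. Next I'll refine the hook pose with its known geometry.

Run:
```python
from h import *
from scipy.optimize import least_squares
A=load('scene0');B=load('side0')
obs=[(A,(-.024,0,.244),(258,218.8)),(A,(0,0,.225),(266.1,233.9)),(B,(-.024,0,.244),(382,174.8)),(B,(0,0,.225),(371.7,180.2)),(B,(.025,0,.245),(360,168.3)),
(B,(.157,.025,.249),(309.5,147)),(B,(.157,-.025,.249),(None,None)),(B,(.157,.025,.249),(None,None))]
obs=[o for o in obs if o[2][0]][:5]
def W(p,l): c,s=np.cos(p[2]),np.sin(p[2]); return np.array([p[0]+c*l[0]-s*l[1],p[1]+s*l[0]+c*l[1],l[2]])
f=lambda p:np.hstack([proj(S,W(p,l))-uv for S,l,uv in obs])
r=least_squares(f,[.526,-.13,-.27],loss='soft_l1');print(r.x,f(r.x).round(1))
# cloud fit: arm + tip pts, yaw and lateral offset; column faces
q=[]
for n,S in(('A',A),('B',B)):
    C=cloud(S);z=C[...,2]; m=(S[1]>0)&(z>.235)&(z<.262)
    d=C[...,:2]-r.x[:2]; u=d@[np.cos(r.x[2]),np.sin(r.x[2])]; v=d@[-np.sin(r.x[2]),np.cos(r.x[2])]
    k=m&(u>.025)&(u<.085)&(abs(v)<.015); print(n,'arm',k.sum(),np.polyfit(u[k],v[k],1),'z',np.median(z[k]))
    k=m&(u<-.012)&(u>-.04)&(abs(v)<.015); print('tip',k.sum(),v[k].mean(),u[k].min(),u[k].max())
    k=m&(u>.1)&(u<.165)&(abs(v)<.04)&(abs(z-.249)<.004); print('coltop',k.sum(),np.percentile(u[k],[2,50,98]),np.percentile(v[k],[2,50,98]))
    m=(S[1]>0)&(z<.233)&(z>.21)&(abs(u)<.02)&(abs(v)<.015);print('floor',m.sum(),np.c_[u[m],v[m],z[m]].mean(0),u[m].min(),u[m].max())
```

```text
[ 0.52613575 -0.13113944 -0.33878434] [-0.7  0.1 -3.  -1.4 -1.3  1.2 -1.8 -0.3  0.1  0.4]
A arm 99 [ 0.06783188 -0.00033199] z 0.24868293210511372
tip 28 -0.0012329591003132944 -0.024610926432883828 -0.012094632052432554
coltop 479 [0.11928303 0.14396776 0.16395301] [-0.01441588  0.00892434  0.03308866]
floor 25 [-0.00024634 -0.00023902  0.22841969] -0.008310146933337944 0.011486208226743334
B arm 97 [0.06356589 0.00153175] z 0.2467442295821729
tip 27 -0.0002589873134989541 -0.026840840887139693 -0.012053535416697304
coltop 275 [0.10327044 0.14003592 0.16434985] [-0.01312305  0.01367814  0.03410412]
floor 42 [0.00135921 0.00190498 0.22842397] -0.01510168453807524 0.014937669514179916
```

Refined: hook seat about (0.5265, -0.1303), stand yaw -0.273. The tip has to pass through the bail window, so I'll come in along the stand's +x from 70 mm out, with the peak at about z = 0.266.

```bash
python3 -m pendant '[[0,0,0.008,0,0,0],[0,0,0.02,0,0,0],[0,0,0.036,0,0,0],[-0.002,-0.007,0.054,0,0,-0.015],[-0.006,-0.02,0.07,0,0,-0.043],[-0.011,-0.039,0.081,0,0,-0.083],[-0.016,-0.058,0.088,0,0,-0.124],[-0.022,-0.078,0.088,0,0,-0.166]]'
python3 -m pendant '[[-0.006,-0.022,0,0,0,-0.047],[-0.012,-0.044,0,0,0,-0.094],[-0.018,-0.066,0,0,0,-0.141],[-0.025,-0.088,0,0,0,-0.187],[-0.031,-0.11,0,0,0,-0.234],[-0.037,-0.132,0,0,0,-0.281],[-0.043,-0.154,0,0,0,-0.328],[-0.048,-0.172,0,0,0,-0.366]]'
python3 -m pendant '[[-0.005,-0.018,0,0,0,-0.04],[-0.01,-0.036,0,0,0,-0.08],[-0.015,-0.053,0,0,0,-0.12],[-0.019,-0.067,0,0,0,-0.15],[-0.022,-0.078,0,0,0,-0.17],[-0.024,-0.0857,0,0,0,-0.183],[-0.024,-0.0857,0,0,0,-0.183],[-0.024,-0.0857,0,0,0,-0.183]]'
python3 - <<'E'
from h import *
rest()
o=robot.get_obs();M=R.from_rotvec(o['tcp_rot']).as_matrix();print(o['qpos'].round(3),M.round(3),np.arctan2(M[1,1],M[0,1]))
A=snap('scene','scene6');B=snap('side','side6')
ys=np.array([.2696,.963]);c=o['position'][:2]-.0275*ys;print('bail_top est',c,o['position'][2]+.0143)
for S in(A,B):
    T=rim(S,c,o['position'][2]+.0143-.062);Q=np.c_[np.cos(T[:,0]),np.sin(T[:,0]),np.ones(len(T))]
    for _ in range(3):
        s=np.linalg.lstsq(Q,T[:,1],rcond=None)[0];k=abs(T[:,1]-Q@s)<.004;T,Q=T[k],Q[k]
    print(len(T),s[:2]/.05,s[2])
    C=cloud(S);z=C[...,2];q=C[(abs(z-s[2])<.006)&(abs(np.linalg.norm(C[...,:2]-c,axis=2)-.052)<.012)][:,:2]
    for _ in range(5):
        L=np.linalg.lstsq(np.c_[2*q,np.ones(len(q))],(q**2).sum(1),rcond=None)[0];e=abs(np.linalg.norm(q-L[:2],axis=1)-.0515);q=q[e<np.percentile(e,90)]
    print('rim centre',L[:2],len(q))
a=cv2.resize(A[0][190:290,225:358,::-1],(399,300),interpolation=2);b=cv2.resize(B[0][120:240,290:450,::-1],(400,300),interpolation=2)
cv2.imwrite('pics/c7.png',np.hstack([a,b]))
E
```

```text
time: 9.1
position: [0.5388, 0.1713, 0.2526]
tcp_rot: [1.896, 2.503, -0.001]
force: [0.7, 0.2, -6.9]
finger_gap: 0.0056
time: 10.1
position: [0.4897, -0.0006, 0.2513]
tcp_rot: [-2.321, -2.117, 0.004]
force: [0.3, -0.3, -5.6]
finger_gap: 0.0052
time: 11.1
position: [0.4671, -0.0843, 0.2521]
tcp_rot: [2.501, 1.901, -0.002]
force: [0.1, -0.6, -5.7]
finger_gap: 0.0057
pos [ 0.4671 -0.0844  0.2521] F [ 0.02  0.13 -6.68] T [ 0.14  -0.047 -0.021] gap 0.006 t 11.4
[-4.290e-01 -5.500e-02  1.842e+00 -1.000e-03  1.355e+00 -1.580e-01] [[ 0.267  0.964 -0.001]
 [ 0.964 -0.267 -0.001]
 [-0.001 -0.001 -1.   ]] -0.27047657462085595
bail_top est [ 0.45966024 -0.1108933 ] 0.26638447726808406
25 [0.05098946 0.00274111] 0.20363681122936547
rim centre [ 0.45925935 -0.10880226] 137
28 [0.01488184 0.01382959] 0.20337603833418771
rim centre [ 0.4565884  -0.10747842] 170
```

View pics/c7.png

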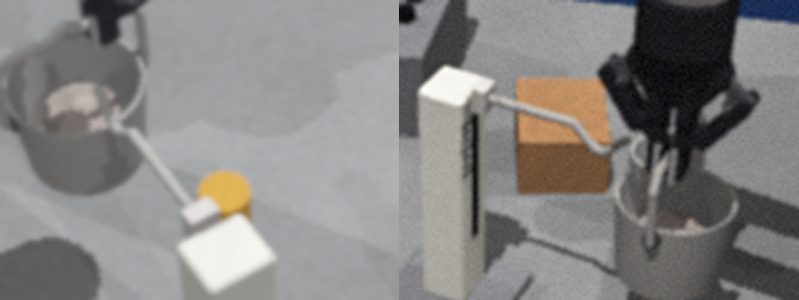

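The rim heights agree with the estimate and the hook tip lines up with the bail window. Moving in now.

```bash
python3 -m pendant '[[0.006,-0.002,0,0,0,0],[0.016,-0.005,0,0,0,0],[0.028,-0.0085,0,0,0,0],[0.04,-0.012,0,0,0,0],[0.052,-0.016,0,0,0,0],[0.061,-0.0187,0,0,0,0],[0.0666,-0.0204,0,0,0,0],[0.0666,-0.0204,0,0,0,0]]'
python3 -m pendant '[[0,0,-0.003,0,0,0],[0,0,-0.007,0,0,0],[0,0,-0.011,0,0,0],[0,0,-0.015,0,0,0],[0,0,-0.019,0,0,0],[0,0,-0.022,0,0,0],[0,0,-0.022,0,0,0]]'
python3 - <<'E'
from h import *
rest()
A=snap('scene','scene7');B=snap('side','side7')
a=cv2.resize(A[0][195:270,230:330,::-1],(400,300),interpolation=2);b=cv2.resize(B[0][130:205,325:425,::-1],(400,300),interpolation=2)
cv2.imwrite('pics/c8.png',np.hstack([a,b]))
E
```

```text
time: 12.5
position: [0.5338, -0.1052, 0.252]
tcp_rot: [2.501, 1.901, -0.002]
force: [-0.3, -0.4, -6.6]
finger_gap: 0.0058
time: 13.38
position: [0.5335, -0.105, 0.2298]
tcp_rot: [-2.501, -1.901, 0.003]
force: [0.2, 0.2, -7.0]
finger_gap: 0.0055
pos [ 0.5337 -0.1051  0.2303] F [ 0.4  -0.3  -6.13] T [ 0.139 -0.039 -0.012] gap 0.0058 t 13.68
```

View pics/c8.png

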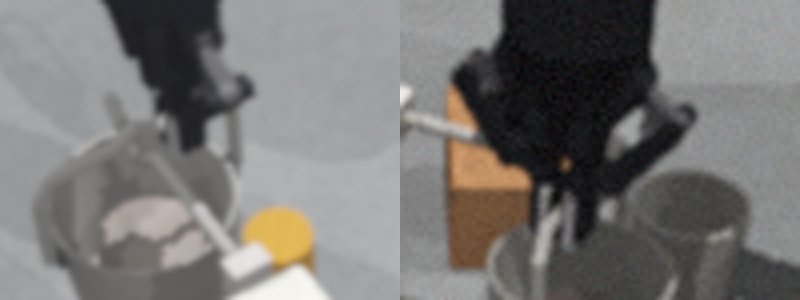

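The peak sits above the trough, with the tip on one side and the arm on the other. I'll lower slowly and watch the force.

```bash
python3 -m pendant '[[0,0,-0.001,0,0,0],[0,0,-0.003,0,0,0],[0,0,-0.005,0,0,0],[0,0,-0.007,0,0,0],[0,0,-0.009,0,0,0],[0,0,-0.011,0,0,0],[0,0,-0.012,0,0,0],[0,0,-0.012,0,0,0]]'
python3 -c "
from h import *
rest()"
python3 -m pendant '[[0,0,-0.001,0,0,0],[0,0,-0.003,0,0,0],[0,0,-0.005,0,0,0],[0,0,-0.007,0,0,0],[0,0,-0.009,0,0,0],[0,0,-0.01,0,0,0],[0,0,-0.01,0,0,0]]'
python3 -c "
from h import *
rest(10)"
```

```text
time: 14.78
position: [0.5336, -0.1051, 0.2182]
tcp_rot: [2.501, 1.901, -0.002]
force: [0.2, -0.0, -5.2]
finger_gap: 0.0063
pos [ 0.5336 -0.1052  0.2182] F [-0.14 -0.04 -5.4 ] T [ 0.078 -0.034 -0.029] gap 0.0063 t 15.07
time: 15.95
position: [0.5337, -0.1052, 0.2082]
tcp_rot: [2.501, 1.901, -0.002]
force: [-0.1, -0.5, -3.2]
finger_gap: 0.0056
pos [ 0.5337 -0.1052  0.2082] F [ 0.12 -0.65 -3.19] T [ 0.013 -0.02   0.016] gap 0.0056 t 16.45
```

```bash
python3 -m pendant '[[0,0,-0.001,0,0,0],[0,0,-0.003,0,0,0],[0,0,-0.005,0,0,0],[0,0,-0.007,0,0,0],[0,0,-0.009,0,0,0],[0,0,-0.01,0,0,0],[0,0,-0.01,0,0,0],[0,0,-0.01,0,0,0]]'
python3 -c "
from h import *
rest(30)"
```

```text
time: 17.45
position: [0.5337, -0.1051, 0.1983]
tcp_rot: [2.501, 1.901, -0.002]
force: [0.0, -0.5, -0.3]
finger_gap: 0.0056
pos [ 0.5336 -0.1051  0.1981] F [ 0.49 -0.59 -0.71] T [-0.082 -0.066  0.013] gap 0.006 t 18.95
```

The hook now carries nearly everything, about 0.7 N left. There is a small side load, so I'll ease towards it and lower 2 mm.

```bash
python3 -m pendant '[[0.0005,-0.0007,-0.001,0,0,0],[0.001,-0.0015,-0.002,0,0,0],[0.001,-0.0015,-0.002,0,0,0],[0.001,-0.0015,-0.002,0,0,0],[0.001,-0.0015,-0.002,0,0,0]]'
python3 - <<'E'
from h import *
rest(30)
o=robot.get_obs()
A=snap('scene','scene9');B=snap('side','side9')
c=np.array([.527,-.131])
for S in(A,B):
    z0=o['position'][2]+.0143-.062;T=rim(S,c,z0);Q=np.c_[np.cos(T[:,0]),np.sin(T[:,0]),np.ones(len(T))]
    for _ in range(3):
        s=np.linalg.lstsq(Q,T[:,1],rcond=None)[0];k=abs(T[:,1]-Q@s)<.004;T,Q=T[k],Q[k]
    print(len(T),'slope',s[:2]/.05,s[2],z0)
E
```

```text
time: 19.58
position: [0.534, -0.1058, 0.1957]
tcp_rot: [-2.5, -1.9, 0.003]
force: [-2.2, 4.2, -0.1]
finger_gap: 0.0059
pos [ 0.534  -0.1058  0.1957] F [-2.8   4.64 -0.3 ] T [ 0.729  0.407 -0.107] gap 0.0058 t 21.07
24 slope [ 0.05012599 -0.01019055] 0.14790222321594285 0.14798200779827117
27 slope [0.02154996 0.01343037] 0.1467037873259854 0.14798200779827117
```

That side direction is stiff, because the peak is already seated. I'll undo the shift and lower another 1 mm.

```bash
python3 -m pendant '[[-0.0004,0.0006,0,0,0,0],[-0.0009,0.0013,-0.0005,0,0,0],[-0.0009,0.0013,-0.001,0,0,0],[-0.0009,0.0013,-0.001,0,0,0],[-0.0009,0.0013,-0.001,0,0,0]]'
python3 - <<'E'
from h import *
rest(40)
E
```

```text
time: 21.8
position: [0.5339, -0.1055, 0.1953]
tcp_rot: [2.501, 1.9, -0.002]
force: [-1.3, 0.6, -1.1]
finger_gap: 0.0053
pos [ 0.5337 -0.1053  0.1951] F [ 0.26 -0.44 -0.1 ] T [-0.059 -0.02   0.008] gap 0.0058 t 23.8
```

The hook now carries all of it (Fz about -0.1 N). Releasing in small steps.

```bash
python3 -m pendant '[[0,0,0,0,0,0],[0,0,0,0,0,0],[0,0,0,0,0,0],[0,0,0,0,0,0]]' 0.8
python3 -m pendant '[[0,0,0,0,0,0],[0,0,0,0,0,0],[0,0,0,0,0,0],[0,0,0,0,0,0],[0,0,0,0,0,0],[0,0,0,0,0,0]]' 0.35
python3 - <<'E'
from h import *
rest(10)
A=snap('scene','scene10');B=snap('side','side10');W=snap('wrist','wrist10')
a=cv2.resize(A[0][195:270,230:330,::-1],(400,300),interpolation=2);b=cv2.resize(B[0][130:220,310:430,::-1],(400,300),interpolation=2);w=cv2.resize(W[0][180:480,120:520,::-1],(400,300))
cv2.imwrite('pics/c9.png',np.vstack([np.hstack([a,b]),np.hstack([w,w*0])]))
E
```

```text
time: 24.3
position: [0.5337, -0.1052, 0.1951]
tcp_rot: [2.501, 1.901, -0.002]
force: [0.2, 0.3, 0.3]
finger_gap: 0.0084
time: 25.05
position: [0.5337, -0.1053, 0.1951]
tcp_rot: [2.501, 1.901, -0.002]
force: [0.3, 0.0, 0.2]
finger_gap: 0.0279
pos [ 0.5337 -0.1053  0.1951] F [-0.17 -0.   -0.11] T [ 0.006  0.007 -0.019] gap 0.0278 t 25.55
```

View pics/c9.png

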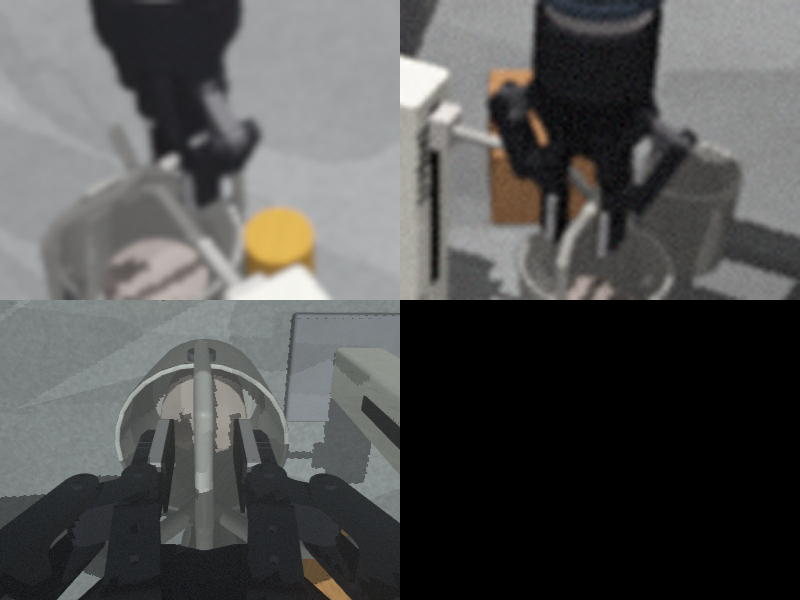

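The bar is clear of both pads and the pail hangs straight. Retreating straight up.

```bash
python3 -m pendant '[[0,0,0.004,0,0,0],[0,0,0.012,0,0,0],[0,0,0.024,0,0,0],[0,0,0.04,0,0,0],[0,0,0.06,0,0,0],[0,0,0.085,0,0,0],[0,0,0.11,0,0,0],[0,0,0.13,0,0,0]]'
python3 -m pendant '[[0,0.01,0.01,0,0,0],[0,0.03,0.01,0,0,0],[0,0.06,0.01,0,0,0],[0,0.09,0.01,0,0,0],[0,0.12,0.01,0,0,0],[0,0.14,0.01,0,0,0],[0,0.15,0.01,0,0,0],[0,0.15,0.01,0,0,0]]'
python3 - <<'E'
from h import *
rest(4)
c=np.array([.527,-.131])
for i in range(2):
  for n in('scene','side'):
    S=snap(n,n+'11');T=rim(S,c,.148);Q=np.c_[np.cos(T[:,0]),np.sin(T[:,0]),np.ones(len(T))]
    for _ in range(3):
        s=np.linalg.lstsq(Q,T[:,1],rcond=None)[0];k=abs(T[:,1]-Q@s)<.004;T,Q=T[k],Q[k]
    print(len(T),'slope',s[:2]/.05,'rim z',s[2])
A=load('scene11');B=load('side11')
a=cv2.resize(A[0][195:285,230:350,::-1],(400,300),interpolation=2);b=cv2.resize(B[0][130:250,290:450,::-1],(400,300),interpolation=2)
cv2.imwrite('pics/c10.png',np.hstack([a,b]))
E
```

```text
time: 26.7
position: [0.534, -0.1054, 0.3276]
tcp_rot: [2.499, 1.9, -0.001]
force: [1.3, 0.9, -0.6]
finger_gap: 0.0278
time: 27.7
position: [0.5333, 0.0457, 0.3346]
tcp_rot: [-2.499, -1.903, 0.003]
force: [-0.0, -0.6, 0.1]
finger_gap: 0.0272
pos [0.5337 0.0441 0.335 ] F [ 0.09 -0.02  0.2 ] T [0.029 0.007 0.037] gap 0.0278 t 27.9
27 slope [0.04613255 0.01156855] rim z 0.14736874192678145
32 slope [0.02553232 0.0014158 ] rim z 0.1460201683300386
29 slope [0.0536993  0.00282538] rim z 0.14695628362530702
32 slope [ 3.49650384e-02 -1.80921286e-05] rim z 0.14604788193342427
```

View pics/c10.png

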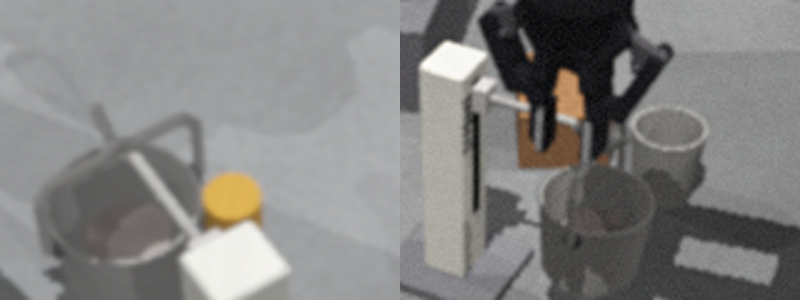

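The pail hangs by its peak in the trough, level and steady. One second to settle, then I hand in.

```bash
python3 -m pendant '[[0,0,0,0,0,0],[0,0,0,0,0,0],[0,0,0,0,0,0],[0,0,0,0,0,0],[0,0,0,0,0,0],[0,0,0,0,0,0],[0,0,0,0,0,0],[0,0,0,0,0,0]]'; python3 -c "
from cell import robot
print(robot.close_job())"
```

```text
time: 29.1
position: [0.5337, 0.0447, 0.3351]
tcp_rot: [2.501, 1.901, -0.002]
force: [0.2, 0.9, 0.3]
finger_gap: 0.0275
the job is handed in; nothing more can be done
None
```

The pail is hanging by its bail's peak in the weighing stand's hook, and I handed the job in at about 29 s of the 72 s allowed.

- **Raising and lifting:** I swept the folded bail upright between the partly open jaws while the pail stood in place. I then gripped the crown about 27 mm to one side of the peak. The lifted pail measured about 6.6 N.
- **Passing the weight to the hook:** I brought the peak in over the hook's tip and lowered at no more than about 16 mm/s. I let go once the force on the grip read about -0.1 N, which is within the noise.
- **Last checks:** The pictures show the peak in the trough. The pail is within about 0.05 rad of level, with its underside about 67 mm above the table. The rim height stayed steady between looks, and the gripper was well clear with no force on it.
- **Not clean:** During the transfer I tried a 1.8 mm sideways correction for a small side load. It briefly put about 5 N sideways on the seated hook, and I undid it at once. About 0.5 N of side load remained when I released, and I saw no swing afterwards.
- **Not checked:** I did not measure the other objects' positions again. I saw none of them touched.

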